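Find the bent wheel hub and its high spot

ROBOT

A 6-joint arm with a two-finger parallel gripper is mounted at the origin on the work surface. World frame = base frame: x ahead of the robot, y to its left, z up, the work surface at z = 0. Lengths are in mm, angles in rad, forces in N, time in s.
With the tool pointing down it reaches from about 275 to 1000 mm from the base axis. Payload 8.4 kg.
Tool frame: the origin (TCP) lies at the very end of the fingers, on their centre line; the grasp point (between the pads) lies 19 mm behind it; z points along the fingers, y is the direction in which the jaws open and shut (so a half turn about z gives the same grasp; the last joint's range is limited). The gripper opens to 85 mm and grips with 20 to 120 N. Pads are 22 mm wide; open, the fingers measure 114 mm over their backs; the gripper's body (76 mm by 85 mm) begins 54 mm behind the grasp point. The pads swing forward as they close: fully open they stand 13 mm farther back than shut.
Start: joints at [1.284, 0.353, 1.633, -0, 1.155, -0.002], TCP at [175.602, 599.827, 231.281] pointing down, gripper open.
Joint ranges: [-2.63, 2.63], [-0.92, 2.1], [0.06, 2.66], [-1.3, 4.44], [0, 2.69], [-3.02, 3.02]. Speed limits (rad/s): [2.22, 2.22, 2.79, 3.14, 3.14, 3.14].

INTERFACE

Orientations are given as [roll, pitch, yaw] about the fixed x, y, z axes, in that order (R = Rz(yaw) Ry(pitch) Rx(roll)).
In Python, from rig import r, vision gives the robot as it stands.
- The arm moves only by the tool move_arm, never from a script. Its argument "series" is text: rows parted by semicolons, each of 7 numbers parted by spaces: the closure, from -1 (fully open) to 1 (shut), then the shift along the tool's x, y, z in units of 40 mm (1.0 is 40 mm), then the turn, a rotation vector about the tool's x, y, z in degrees. In form: grip tx ty tz ax ay az; .... A call has 1 to 20 rows; each row shifts and turns the pose as measured when the row begins, along the tool's axes as they then stand; what a row does not reach is not made up. A row lasts 1/8 s, in which the tool goes at most 62.5 mm and 10.7 degrees, less where a joint would pass 70% of its speed; a pose out of reach is approached as far as the arm can. A call is refused whole if a number of a shift passes 1 or a number of a turn 10.7, either way. A call with a gripper value outside its range is refused whole. The fingers move at their own pace and stop on an object; "grip_force" is the grip in N (left out, the last holds). Time passes only in rows, so rows that do not move let the fingers close. It gives the time, the measured TCP pose, the force and the opening at its end, in the units of the state.
- r.sense(): the state, without advancing time (a new reading comes with each control period).
- vision.grab_frame(name): name is "scene" or "side" or "wrist"; returns the picture (400x640x3 uint8, red, green, blue); there is no depth.
- vision.camera_params(name): a dict with "fx", "fy", "cx", "cy" (pixels), "position" and "rotation" of the camera in the world. Camera axes: x right, y up, looking along -z (the intrinsics and any distortion apply to the point x, -y, -z); pixel columns grow to the right and rows downward; lengths in mm; the calibration is good to about 2 mm. The wrist camera is an equidistant fisheye: a pixel r from the principal point sees the ray r / f radians off the axis. A picture is of the moment at which its call begins: read the wrist's pose just before it. camera_params takes no time and is no camera call; for the wrist camera it gives the pose at the moment of the call.
- r.sign_off(): hands the job in, once; it reports no verdict.
The state is a dict: "clock": time; "qpos": joint angles; "qvel": joint speeds; "joint_efforts": joint torques, N m; "eef_pos": TCP position; "tcp_rot": TCP orientation; "contact_force": force on the tool from outside, world axes, zero at the start; "wrist_torque": the same for the moment, N m; "opening": opening from 0.0 (shut) to 1.0 (fully open).
Only numpy, scipy, OpenCV 4.12 (cv2) and the standard library are available. Lean on these libraries where they do the work, as an engineer would, in place of code of your own. Each camera call takes 0.05 s, during which the arm holds its last target. There are 200 camera calls.

TASK

One of the wheel hubs in the blue tray has a bent flange: find it with the run-out gauge and leave it seated on the gauge's spindle, turned so that its high spot presses on the indicator plunger, with the indicator carriage slid fully home against its front stop. Stand all the other hubs upright in the yellow tray. Draw the indicator well back before setting a hub on the spindle or lifting it off, and leave the other things on the bench alone.

Things in the scene. Friction and masses are not known exactly. Their poses are not given: they have to be found in the camera images.
- hub_a_mid (a point): Steel wheel hub, 0.6-0.95 kg, 72 mm tall, studs up. Heights from its underside: ring 0-12 mm, 64 mm wide with a 40 mm recess open below; round flange 12-26 mm, 100 mm wide; round boss 26-50 mm, 38 mm wide (grip it here); 4 brass studs 26-72 mm, 12 mm thick, 36 mm from the axis at 0, 90, 180, 270 deg in the hub's axes. This point: on the axis (z up), 36 mm above the underside
- hub_b_mid (a point): Another steel wheel hub, same shape and looks as the first (see it for the sizes; same reference point). Any one of the hubs may be the bent one: its flange rim lies 2.5 mm off centre to one side, the high spot, at an angle in the hub's axes that is not known beforehand
- hub_c_mid (a point): Another steel wheel hub, same shape and looks as the first (see it for the sizes; same reference point). There are two or three hubs: those not there read None. A true hub's rim is concentric with its ring and boss
- seat (a point): Run-out gauge: centre of the brass seat of its spindle, 50 mm above the bench; z up, x level toward the indicator. The spindle turns easily about z and stays where left. Its nose, 10 mm high, 39.7 mm wide, tapering over its upper 6 mm to 31, enters the recess of a hub, which then rests on the 68 mm seat and turns with it when its boss is turned. Green base 90 mm wide, to 225 mm behind the axis
- carriage_grip (a point): Grip post of the indicator carriage: upright black cylinder with red band, 16 mm wide, 40 to 74 mm above the bench. This point: on its axis, 60 mm up, 190 mm from the spindle axis (along the seat's +x) when fully back. From 24 mm ahead of it toward the spindle lies the dial indicator, a round case 58 mm wide, 58-80 mm above the bench, white face up
- carriage (a joint): Indicator carriage (m): 0 fully back, 0.030 fully home against the front stop. It slides toward the spindle (the seat's -x) against 4 N of friction and stays where left
- plunger_tip (a point): Round end of the indicator's sprung plunger, 69 mm above the bench, level with the rim of a seated hub and in line with the spindle axis. Free, it stands 46 mm from the axis with the carriage home, 76 mm with it fully back. It pushes with 0.5 to 2.3 N
- plunger (a joint): How far the plunger is pushed in (m), 0 to 0.0085. With the carriage home a true hub reads 0.0034 to 0.004 all round; the bent one swings by about 0.005 in a turn, to about 0.006 at its high spot
- needle (a joint): Red needle on the dial (rad): 0.4 per mm that the plunger is pushed in, clockwise seen from above; at 0 it points away from the spindle
- tray_in_floor (a point): Blue tray, fixed, in which the hubs stand at the start: 240 by 240 mm, walls 5 mm thick and 40 mm high. This point: middle of its inner floor, 5 mm above the bench; x and y along its sides
- tray_out_floor (a point): Yellow tray for the true hubs, same size as the blue one, fixed, empty at the start. This point: middle of its inner floor, 5 mm above the bench; x and y along its sides
- oil_bottle: Green oil bottle, 52 mm wide, 130 mm tall, a bystander; origin under its middle
- grease_jar: Jar of grease, 60 mm wide, 55 mm tall, a bystander; origin under its middle
- rod_a: Steel rod lying, 16 mm thick, 160 mm long, a bystander; origin under its middle
Things that resemble listed ones, but are neither listed nor needed, are in the scene too. Leave any pink or red look-alike of the part that bears hub_b_mid alone.

How it is judged (in metres and radians):
At the end, for the whole second after the job is handed in: The bent hub is seated on the spindle (within 4 mm) with its high spot (within about 30 degrees) pushing the plunger in more than 5.7 mm, carriage within 3 mm of its front stop; every other hub stands upright on the yellow tray's floor, its centre within 100 mm of the middle each way; all at rest (value of joint carriage above 0.027 m and value of joint plunger above 0.0057 m and ((horizontal distance between hub_a_mid and seat below 0.004 m and z of hub_a_mid in the frame of seat below 0.039 m and angle between hub_a_mid's own z axis and vertical below 0.06 rad) or (x of hub_a_mid in the frame of tray_out_floor between -0.1 and 0.1 m and y of hub_a_mid in the frame of tray_out_floor between -0.1 and 0.1 m and z of hub_a_mid in the frame of tray_out_floor below 0.042 m and angle between hub_a_mid's own z axis and vertical below 0.15 rad)) and ((horizontal distance between hub_b_mid and seat below 0.004 m and z of hub_b_mid in the frame of seat below 0.039 m and angle between hub_b_mid's own z axis and vertical below 0.06 rad) or (x of hub_b_mid in the frame of tray_out_floor between -0.1 and 0.1 m and y of hub_b_mid in the frame of tray_out_floor between -0.1 and 0.1 m and z of hub_b_mid in the frame of tray_out_floor below 0.042 m and angle between hub_b_mid's own z axis and vertical below 0.15 rad)) and ((horizontal distance between hub_c_mid and seat below 0.004 m and z of hub_c_mid in the frame of seat below 0.039 m and angle between hub_c_mid's own z axis and vertical below 0.06 rad) or (x of hub_c_mid in the frame of tray_out_floor between -0.1 and 0.1 m and y of hub_c_mid in the frame of tray_out_floor between -0.1 and 0.1 m and z of hub_c_mid in the frame of tray_out_floor below 0.042 m and angle between hub_c_mid's own z axis and vertical below 0.15 rad)) and linear speed of each of hub_a, hub_b, hub_c below 0.02 m/s); the robot touches nothing.
It fails at once if a hub set on the spindle or lifted off it while the indicator was forward (carriage past 15 mm, hub more than 5 mm and less than 40 mm above the seat, over the spindle) (value of joint carriage above 0.015 m and not ((horizontal distance between hub_a_mid and seat above 0.02 m or z of hub_a_mid in the frame of seat below 0.041 m or z of hub_a_mid in the frame of seat above 0.076 m) and (horizontal distance between hub_b_mid and seat above 0.02 m or z of hub_b_mid in the frame of seat below 0.041 m or z of hub_b_mid in the frame of seat above 0.076 m) and (horizontal distance between hub_c_mid and seat above 0.02 m or z of hub_c_mid in the frame of seat below 0.041 m or z of hub_c_mid in the frame of seat above 0.076 m))).
It fails at once if a bystander shoved more than 4 cm (distance of any of oil_bottle, grease_jar, rod_a from where it was at the start of the episode above 0.04 m).
Of hub_a, hub_c only 1 to 2 are there at a start; the rules pass over those that are not, and their reading is None.
At some moment in a run one of hub_a, hub_b, hub_c may be knocked a few centimetres aside while the robot is not near it.
It also fails if it takes over 210 s, if anything falls off the work surface, if the arm or the gripper's body presses on something with over 40 N, if the wrist force passes 120 N, or if a joint passes its speed limit or range.

## Working session

There is one attempt and no reset: what is moved stays moved. The work goes in short steps, Python scripts to look and compute and a tool call to move; the robot and the scene stay as the last step left them, time stands still between calls to the robot, and variables do not carry over. Pictures are saved under pics/ and viewed, about 12 in all and at most 16, crops included, and the job is handed in when it is done.

Besides the shell and the picture viewer there is one more tool, called after "Call:" by a JSON object that holds its "api" and its "payload", one argument or row to a line. move_arm: Moves the arm, as the interface text tells. Its arguments: {"type":"object","properties":{"series":{"type":"string"},"grip_force":{"type":"number"}},"required":["series"]}

```bash
ls; mkdir -p pics
python3 - <<'E'
from rig import r, vision
import cv2
for n in ("scene","side"):
    cv2.imwrite(f"pics/{n}0.png",vision.grab_frame(n)[:,:,::-1]); print(n,vision.camera_params(n))
cv2.imwrite("pics/wrist0.png",vision.grab_frame("wrist")[:,:,::-1]); print(vision.camera_params("wrist"))
print(r.sense())
E
```

```text
pics
scene {'fx': 414.1689701622861, 'fy': 414.1689701622861, 'cx': 318.9076232070109, 'cy': 190.4217414554227, 'position': array([1213.52230216, -566.68580632,  844.26436109]), 'rotation': array([ 0.84607871, -0.01795763,  0.92934276])}
side {'fx': 416.79853780719617, 'fy': 416.79853780719617, 'cx': 320.1998023641079, 'cy': 199.98536746985403, 'position': array([-384.67864886, -932.34340274,  834.5739324 ]), 'rotation': array([ 1.05597316, -0.009217  , -0.79189087])}
{'fx': 309.70691628693146, 'fy': 309.70691628693146, 'cx': 316.5529538999549, 'cy': 203.42850124259397, 'position': array([109.00656972, 619.80156726, 372.25314805]), 'rotation': array([-0.27772423,  0.00137136,  1.28659439])}
{'clock': 0.15, 'qpos': array([ 1.28358896e+00,  3.53494581e-01,  1.63397990e+00, -2.03966146e-05,
        1.15521668e+00, -2.39299944e-03]), 'qvel': array([-0.00274756, -0.00166062, -0.00389211, -0.00225756,  0.00053512,
       -0.00270418]), 'joint_efforts': array([-5.90088712e-04, -6.05635142e+01, -3.42339814e+01, -4.23694428e-05,
        6.04414672e-03,  3.58412547e-05]), 'eef_pos': array([175.50629439, 599.45592997, 230.72359371]), 'tcp_rot': array([-3.14049410e+00,  1.60226684e-05,  2.85678654e+00]), 'contact_force': array([ 0.46346763, -0.22378103,  0.33870562]), 'wrist_torque': array([ 0.01134479,  0.03000927, -0.04043035]), 'opening': 1.000695592129154}
```

View pics/scene0.png

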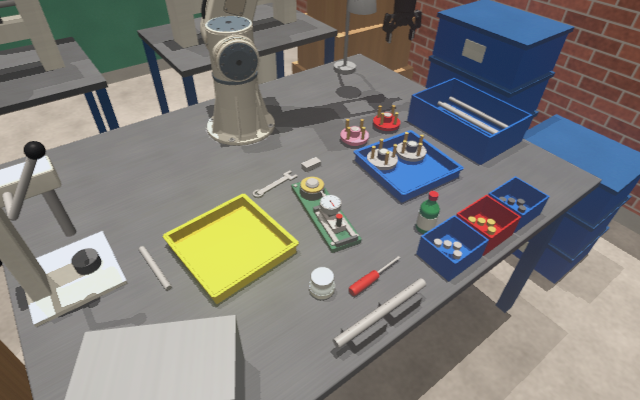

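View pics/side0.png

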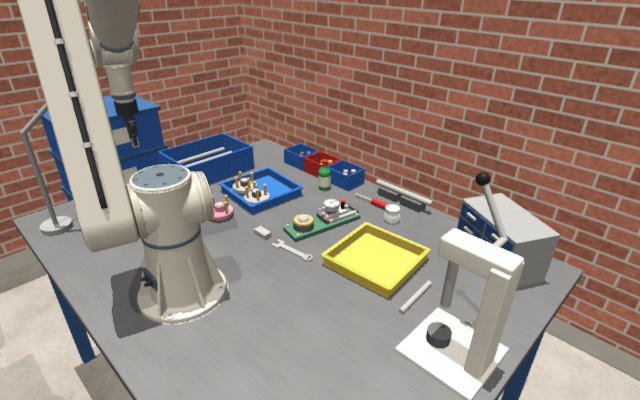

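The scene view shows two steel hubs in the blue tray (scene ~(383,155) and (411,148)), with a pink and a red look-alike beside it. The gauge is at (312,187) to (345,235), and the yellow tray is at (231,245). I'll enlarge these next.

```bash
cat > h.py <<'E'
import numpy as np, cv2
from scipy.spatial.transform import Rotation as R
from rig import r, vision
def ray(n,uv,p=None):
    p=p or vision.camera_params(n); x=(uv[0]-p['cx'])/p['fx']; y=(uv[1]-p['cy'])/p['fy']
    if n=='wrist':
        t=np.hypot(x,y); s=np.sin(t)/t if t>1e-9 else 1.; d=np.array([x*s,-y*s,-np.cos(t)])
    else: d=np.array([x,-y,-1.])
    return np.array(p['position']),R.from_euler('xyz',p['rotation']).as_matrix()@d
def at(n,uv,z,p=None):
    o,d=ray(n,uv,p); return o+d*(z-o[2])/d[2]
def pix(n,X,p=None):
    p=p or vision.camera_params(n); c=R.from_euler('xyz',p['rotation']).as_matrix().T@(np.array(X,float)-p['position'])
    x,y,z=c[0],-c[1],-c[2]
    if n=='wrist':
        q=np.hypot(x,y); t=np.arctan2(q,z); k=t/q if q>1e-9 else 1/z
    else: k=1/z
    return np.array([p['cx']+p['fx']*x*k,p['cy']+p['fy']*y*k])
def crop(img,x,y,w,h,k,name):
    cv2.imwrite(f'pics/{name}.png',cv2.resize(img[y:y+h,x:x+w,::-1],None,fx=k,fy=k,interpolation=cv2.INTER_CUBIC))
E
python3 - <<'E'
from h import *
a=cv2.imread('pics/scene0.png')[:,:,::-1];crop(a,270,110,200,150,4,'s1')
b=cv2.imread('pics/side0.png')[:,:,::-1];crop(b,215,155,200,110,4,'s2')
E
```

```text
(no output)
```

View pics/s1.png

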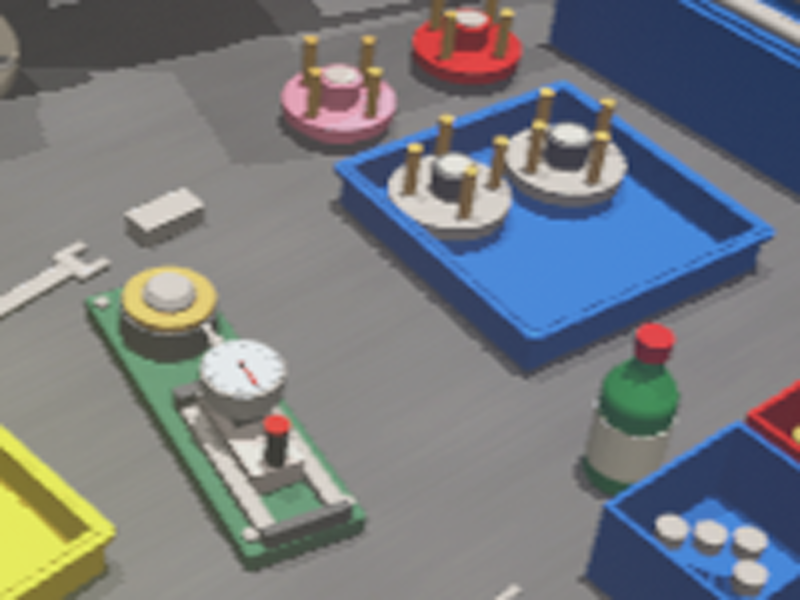

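View pics/s2.png

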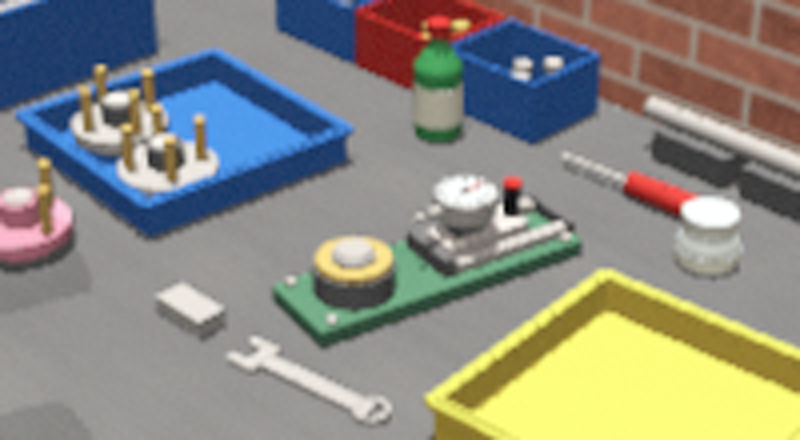

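Run:
```python
from h import *
np.set_printoptions(precision=1,suppress=True)
def S(u,v): return (270+u/4,110+v/4)
def D(u,v): return (215+u/4,155+v/4)
for nm,z,s,d in [("seat",50,S(169,298),D(354,263)),("nose",60,S(170,289),D(354,248)),("boss1",55,S(455,163),D(165,147)),("boss2",55,S(570,132),D(118,102)),("post",74,S(276,424),D(513,182))]:
    print(nm,at('scene',s,z),at('side',d,z))
h1=[at('scene',S(*q),77) for q in[(413,148),(446,119),(501,143),(470,173)]]
h2=[at('scene',S(*q),77) for q in[(545,92),(607,105),(601,138),(540,127)]]
for h in(h1,h2):
    h=np.array(h);c=h.mean(0);print(c,np.linalg.norm(h-c,axis=1),np.degrees(np.arctan2(*(h-c)[:,1::-1].T))%90)
y=np.array([at('scene',q,40) for q in[(166,238),(244,198),(297,243),(217,296)]]);print(y,y.mean(0))
y=np.array([at('scene',S(*q),40) for q in[(338,170),(563,85),(772,233),(530,336)]]);print(y,y.mean(0))
```

```text
seat [470.8 -18.6  50. ] [460.2 -26.1  50. ]
nose [472.4 -19.   60. ] [466.4 -19.8  60. ]
boss1 [474.7 265.   55. ] [468.6 252.5  55. ]
boss2 [498.3 373.7  55. ] [494.3 364.1  55. ]
post [636.6 -52.7  74. ] [635.3 -55.3  74. ]
[479.  259.8  77. ] [36.2 37.2 35.7 37.2] [60.2 60.9 60.1 61.7]
[503.  367.1  77. ] [38.  34.5 36.  34.7] [81.2 80.3 81.5 83.6]
[[ 413.3 -441.7   40. ]
 [ 395.9 -205.1   40. ]
 [ 624.3 -178.6   40. ]
 [ 648.8 -414.8   40. ]] [ 520.5 -310.    40. ]
[[412.  195.5  40. ]
 [430.8 439.3  40. ]
 [674.1 420.7  40. ]
 [648.9 177.4  40. ]] [541.5 308.2  40. ]
```

View pics/wrist0.png

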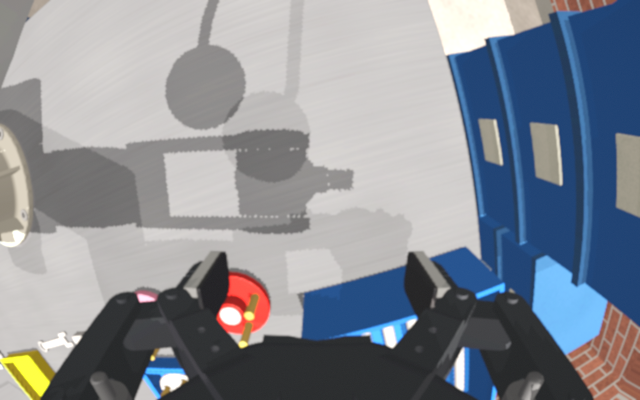

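The wrist view shows only the robot's shadow and the red look-alike, since the tool is far from the work. The post stands about 170 mm from the spindle, so the carriage is probably forward. I'll go there first, look from near and draw it back.

```bash
cat >> h.py <<'E'
np.set_printoptions(precision=2,suppress=True)
def pose():
    s=r.sense(); return s,np.array(s['eef_pos']),R.from_euler('xyz',s['tcp_rot'])
def go(x,y,z,yaw):
    s,p,Q=pose(); T=R.from_euler('xyz',[np.pi,0,np.radians(yaw)])
    print('t',s['clock'],'p',p,'yaw',np.degrees(s['tcp_rot'][2]),'units',Q.inv().apply(np.array([x,y,z])-p)/40,'rot',np.degrees((Q.inv()*T).as_rotvec()),'q6',s['qpos'][5])
E
python3 - <<'E'
from h import *
s,p,Q=pose(); c=vision.camera_params('wrist')
print(Q.inv().apply(np.array(c['position'])-p), Q.inv().apply(ray('wrist',(c['cx'],c['cy']))[1]), pix('wrist',p))
go(620,-50,210,168.4)
E
```

```text
[  69.54    0.69 -141.53] [-0.27 -0.    0.96] [315.19 258.85]
t 0.15 p [175.51 599.46 230.72] yaw 163.68181164601506 units [-15.23 -12.46   0.53] rot [-0.06 -0.   -4.72] q6 -0.0023929994364859006
```

Call:
{"api": "move_arm", "payload": {
  "series": "-1 -1 -0.82 0 0 0 -4.7; -1 -1 -0.82 0 0 0 0; -1 -1 -0.82 0 0 0 0; -1 -1 -0.82 0 0 0 0; -1 -1 -0.82 0 0 0 0; -1 -1 -0.82 0 0 0 0; -1 -1 -0.82 0 0 0 0; -1 -1 -0.82 0 0 0 0; -1 -1 -0.82 0 0 0 0; -1 -1 -0.82 0 0 0 0; -1 -1 -0.82 0 0 0 0; -1 -1 -0.82 0 0 0 0; -1 -1 -0.82 0 0 0 0; -1 -1 -0.82 0 0 0 0; -1 -1 -0.82 0 0 0 0; -1 0 0 0 0 0 0"
}}

```text
clock: 2.15
eef_pos: [676.6, -24.1, 228.0]
tcp_rot: [-3.14, -0.001, 2.944]
contact_force: [-0.4, 0.5, -1.1]
opening: 1.006
```

Run:
```python
from h import *
go(600,-45,210,168.4)
```

```text
t 2.15 p [676.62 -24.1  227.97] yaw 168.68042740268032 units [ 1.78 -0.89  0.45] rot [-0.08 -0.06  0.28] q6 -1.410031149683198
```

Call:
{"api": "move_arm", "payload": {
  "series": "-1 0.9 -0.45 0.2 0 0 0.3; -1 0.9 -0.45 0.2 0 0 0; -1 0 0 0 0 0 0"
}}

```text
clock: 2.52
eef_pos: [595.0, -44.2, 209.9]
tcp_rot: [-3.141, -0.005, 2.938]
contact_force: [0.9, -0.2, 0.8]
opening: 1.0
```

Run:
```python
from h import *
go(600,-45,210,168.4)
p=vision.camera_params('wrist'); w=vision.grab_frame('wrist'); np.save('w1.npy',p)
crop(w,160,60,320,240,2.5,'w1')
print(pix('wrist',[470,-20,50],p),pix('wrist',[636,-54,74],p))
```

```text
t 2.525 p [595.01 -44.2  209.9 ] yaw 168.3480235291781 units [-0.13  0.01 -0.  ] rot [-0.05 -0.26 -0.05] q6 -1.443751708192335
[314.53  59.54] [314.64 236.54]
```

View pics/w1.png

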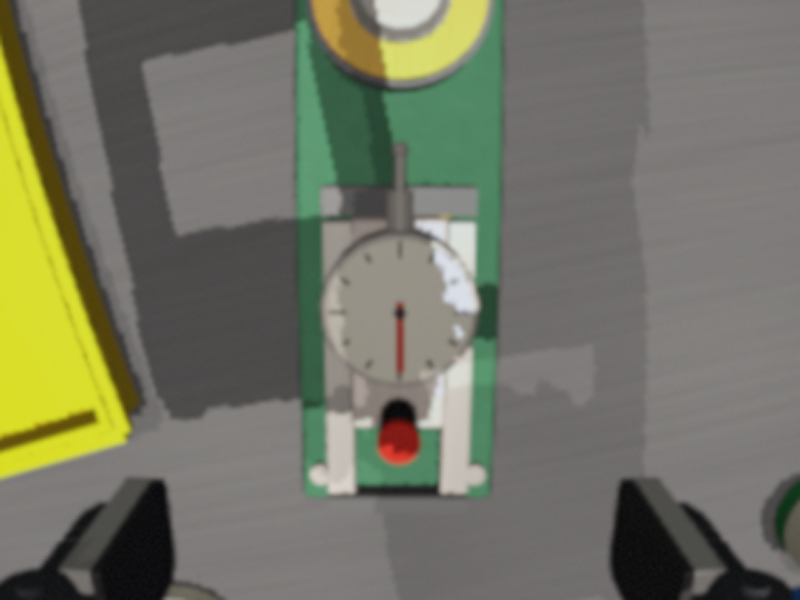

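The view from above shows the gauge aligned with the image. The post top is at crop (399,436), the seat's near edge at (401,87) and the plunger tip at (401,147).

Run:
```python
from h import *
p=np.load('w1.npy',allow_pickle=True).item()
C=lambda u,v:(160+u/2.5,60+v/2.5)
e=at('wrist',C(401,85),50,p); po=at('wrist',C(399,436),74,p); t=at('wrist',C(401,145),69,p)
print(e,po,t)
d=(po-e)[:2]; u=d/np.linalg.norm(d); print(np.linalg.norm(d)+34, np.degrees(np.arctan2(u[1],u[0])),'seat',e[:2]-34*u, 'tip dist',np.linalg.norm((t-e)[:2])+34)
go(*po[:2],110,168.4)
```

```text
[504.67 -21.39  50.  ] [634.79 -48.87  74.  ] [527.64 -26.3   69.  ]
166.98950686394335 -11.92779915813372 seat [471.41 -14.36] tip dist 57.489171345347785
t 2.575 p [596.86 -43.94 210.56] yaw 168.3671188679332 units [-0.96  0.07  2.51] rot [-0.03 -0.14 -0.03] q6 -1.4435777447068627
```

Call:
{"api": "move_arm", "payload": {
  "series": "-1 -0.5 0.04 0.5 0 0 0; -1 -0.46 0.03 1 0 0 0; -1 0 0 1 0 0 0; -1 0 0 0 0 0 0"
}}

```text
clock: 3.08
eef_pos: [641.0, -45.8, 110.8]
tcp_rot: [3.14, 0.005, 2.941]
contact_force: [-0.5, 1.1, -0.3]
opening: 1.002
```

Run:
```python
from h import *
go(634.8,-49,52,168.2)
```

```text
t 3.075 p [641.01 -45.83 110.84] yaw 168.4984085297394 units [ 0.14 -0.11  1.47] rot [0.09 0.27 0.3 ] q6 -1.4448780598752027
```

Call:
{"api": "move_arm", "payload": {
  "series": "-1 0.14 -0.1 0.5 0 0.3 0.3; -1 0 0 0.5 0 0 0; -1 0 0 0.45 0 0 0; -1 0 0 0 0 0 0; 1 0 0 0 0 0 0; 1 0 0 0 0 0 0; 1 0 0 0 0 0 0; 1 0 0 0 0 0 0",
  "grip_force": 40
}}

```text
clock: 4.08
eef_pos: [637.8, -50.6, 54.5]
tcp_rot: [-3.14, 0.006, 2.938]
contact_force: [-2.3, -7.2, 0.8]
opening: 0.166
```

Run:
```python
from h import *
go(634.8,-49,52,168.2)
```

```text
t 4.075 p [637.8  -50.6   54.45] yaw 168.31990409808915 units [0.08 0.02 0.06] rot [-0.08  0.36  0.12] q6 -1.445425009309025
```

Call:
{"api": "move_arm", "payload": {
  "series": "1 -0.15 0 0 0 0 0; 1 -0.15 0 0 0 0 0; 1 -0.15 0 0 0 0 0; 1 -0.1 0 0 0 0 0; 1 0 0 0 0 0 0"
}}

```text
clock: 4.7
eef_pos: [654.5, -54.3, 54.5]
tcp_rot: [-3.14, -0.006, 2.937]
contact_force: [-2.6, -0.8, 2.0]
opening: 0.17
```

Call:
{"api": "move_arm", "payload": {
  "series": "1 -0.1 0 0 0 0 0; 1 -0.1 0 0 0 0 0; 1 0 0 0 0 0 0"
}}

```text
clock: 5.08
eef_pos: [654.2, -54.2, 54.5]
tcp_rot: [-3.139, -0.023, 2.937]
contact_force: [1.5, -0.2, -3.1]
opening: 0.17
```

Call:
{"api": "move_arm", "payload": {
  "series": "-1 0 0 0 0 0 0; -1 0 0 0 0 0 0; -1 0 0 0 0 0 0; -1 0 0 -0.5 0 0 0; -1 0 0 -1 0 1 0; -1 0 0 -1 0 0 0; -1 1 0 -1 0 0 0; -1 1 0 0 0 0 0; -1 1 0 0 0 0 0; -1 0.8 0 0 0 0 0; -1 0.8 0 0 0 0 0;-1 0 0 0 0 0 0"
}}

```text
clock: 6.58
eef_pos: [479.6, -17.2, 217.6]
tcp_rot: [-3.141, -0.022, 2.937]
contact_force: [0.7, -0.2, -1.0]
opening: 0.996
```

Run:
```python
from h import *
go(470,-15,200,168.1)
```

```text
t 6.575 p [479.62 -17.24 217.59] yaw 168.25451608748753 units [0.24 0.01 0.45] rot [-0.01 -1.24  0.15] q6 -1.4091872858192098
```

Call:
{"api": "move_arm", "payload": {
  "series": "-1 0.24 0 0.45 0 -1.2 0.15; -1 0 0 0 0 0 0; -1 0 0 0 0 0 0"
}}

```text
clock: 6.95
eef_pos: [473.8, -15.6, 203.4]
tcp_rot: [3.141, 0.007, 2.934]
contact_force: [0.1, 0.3, 0.0]
opening: 0.999
```

Run:
```python
from h import *
go(470,-15,200,168.1)
p=vision.camera_params('wrist'); w=vision.grab_frame('wrist'); np.save('w2.npy',p)
crop(w,200,130,240,180,3.3,'w2')
print((pix('wrist',[470,-15,60],p)-[200,130])*3.3)
```

```text
t 6.95 p [473.76 -15.56 203.41] yaw 168.10923052282914 units [ 0.1  -0.01  0.08] rot [0.06 0.39 0.01] q6 -1.3990387009364984
[381.2  186.88]
```

View pics/w2.png

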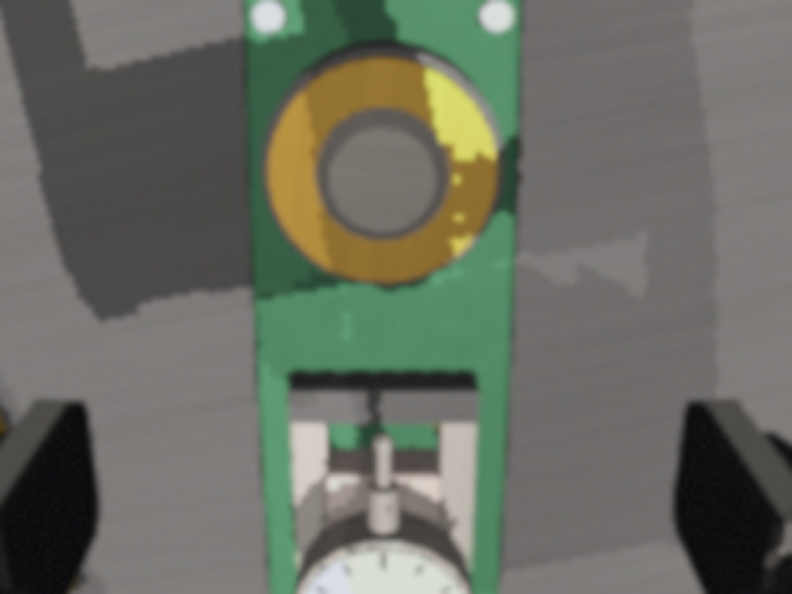

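The seat ring spans crop x 266–498 and y 55–284. The nose top is centred at about (382,179), and the carriage is drawn well back.

Run:
```python
from h import *
p=np.load('w2.npy',allow_pickle=True).item()
C=lambda u,v:(200+u/3.3,130+v/3.3)
print('nose',at('wrist',C(382,179),60,p))
# fit ellipse edges of seat
E4=[at('wrist',C(*q),50,p) for q in[(266,170),(498,170),(384,55),(384,284)]]
print(np.array(E4),(E4[0]+E4[1])/2,(E4[2]+E4[3])/2)
print('tip',at('wrist',C(383,438),69,p))
go(478,259,158.4,105.7)
```

```text
nose [467.79 -14.3   60.  ]
[[460.18 -47.79  50.  ]
 [474.3   19.37  50.  ]
 [434.18  -6.66  50.  ]
 [502.09 -20.92  50.  ]] [467.24 -14.21  50.  ] [468.13 -13.79  50.  ]
tip [543.8 -30.   69. ]
t 7.0 p [473.58 -15.57 203.24] yaw 168.11111614341758 units [1.31 6.74 1.12] rot [ 0.25  0.3  62.41] q6 -1.3990671180135834
```

Call:
{"api": "move_arm", "payload": {
  "series": "-1 0.19 0.96 0 0 0 0; -1 0.19 0.96 0 0 0 0; -1 0.19 0.96 0 0 0 0; -1 0.19 0.96 0 0 0 0; -1 0.19 0.96 0 0 0 0; -1 0.19 0.96 0 0 0 0; -1 0.19 0.96 0 0 0 0; -1 0 0 0 0 0 10.4; -1 0 0 0 0 0 10.4; -1 0 0 0 0 0 10.4; -1 0 0 0 0 0 10.4; -1 0 0 0 0 0 10.4; -1 0 0 0 0 0 10.4; -1 0 0 0 0 0 0"
}}

```text
clock: 8.75
eef_pos: [491.0, 271.8, 210.7]
tcp_rot: [3.125, 0.001, 1.811]
contact_force: [0.2, 0.6, 0.1]
opening: 0.999
```

Run:
```python
from h import *
go(478,259,158.4,105.7)
```

```text
t 8.75 p [491.05 271.83 210.71] yaw 103.74182925590178 units [-0.23 -0.41  1.3 ] rot [ 0.94  0.07 -1.96] q6 0.2690852416647534
```

Call:
{"api": "move_arm", "payload": {
  "series": "-1 -0.23 -0.41 0.65 0.9 0 -1.9; -1 0 0 0.62 0 0 0; -1 0 0 0 0 0 0; -1 0 0 0 0 0 0"
}}

```text
clock: 9.25
eef_pos: [480.2, 260.0, 160.7]
tcp_rot: [3.138, 0.0, 1.861]
contact_force: [0.2, -1.8, 0.4]
opening: 1.0
```

Run:
```python
from h import *
go(478,259,158.4,105.7)
p=vision.camera_params('wrist'); w=vision.grab_frame('wrist'); np.save('w3.npy',p)
crop(w,200,100,240,180,3.3,'w3')
print((pix('wrist',[478,259,55],p)-[200,100])*3.3)
```

```text
t 9.25 p [480.2  259.95 160.73] yaw 106.60409237741813 units [-0.01 -0.06  0.06] rot [0.19 0.03 0.9 ] q6 0.20515763784734756
[372.35 340.42]
```

View pics/w3.png

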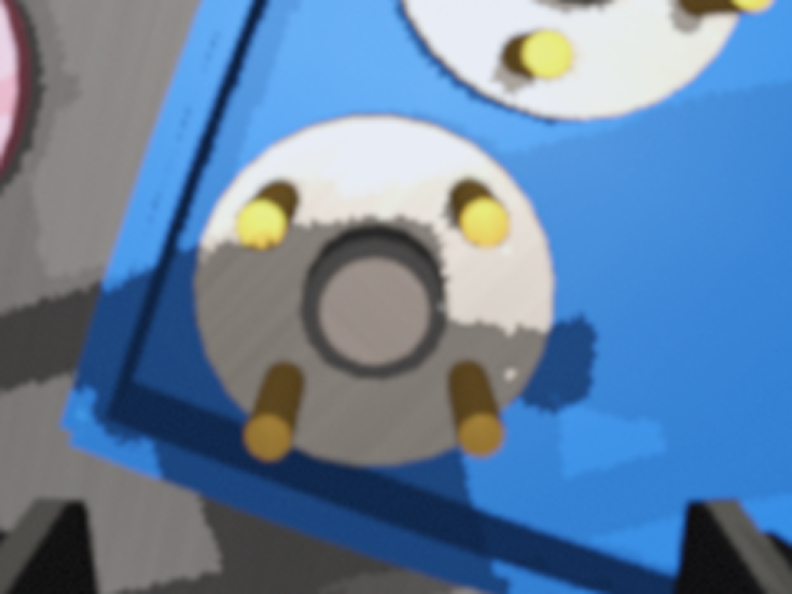

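Hub 1 is seen from above, clear of its neighbour. The boss top is at (375,310), and the stud tops are at (261,222), (484,222), (480,432) and (269,436).

Run:
```python
from h import *
p=np.load('w3.npy',allow_pickle=True).item()
C=lambda u,v:(200+u/3.3,100+v/3.3)
print('boss',at('wrist',C(375,310),55,p))
h=np.array([at('wrist',C(*q),77,p) for q in[(261,222),(484,222),(480,432),(269,436)]]);c=h.mean(0)
print(c,np.linalg.norm(h-c,axis=1),np.degrees(np.arctan2(*(h-c)[:,1::-1].T))%90)
fl=[at('wrist',C(*q),31,p) for q in[(195,290),(554,290),(375,113),(375,466)]]
print((fl[0]+fl[1])/2,(fl[2]+fl[3])/2)
```

```text
boss [476.4  266.76  55.  ]
[475.98 267.27  77.  ] [35.65 35.38 35.31 35.79] [61.36 62.16 62.02 62.7 ]
[476.19 266.39  31.  ] [476.91 264.49  31.  ]
```

Run:
```python
from h import *
go(476.3,266.9,90,107.1)
```

```text
t 9.3 p [480.13 259.94 160.74] yaw 106.58742263414163 units [ 0.19 -0.05  1.77] rot [ 0.19  0.03 -0.51] q6 0.2054973740992481
```

Call:
{"api": "move_arm", "payload": {
  "series": "-0.5 0.19 -0.05 0.7 0.2 0 -0.5; -0.5 0 0 0.6 0 0 0; -0.5 0 0 0.4 0 0 0; -0.5 0 0 0 0 0 0",
  "grip_force": 60
}}

```text
clock: 9.8
eef_pos: [479.5, 268.8, 95.2]
tcp_rot: [3.135, -0.001, 1.873]
contact_force: [-0.8, -0.4, 0.7]
opening: 0.75
```

Run:
```python
from h import *
go(476.3,266.9,31,107.1)
```

```text
t 9.8 p [479.45 268.84  95.22] yaw 107.29646865702755 units [-0.02 -0.1   1.6 ] rot [ 0.4  -0.06  0.2 ] q6 0.20707717424907526
```

Call:
{"api": "move_arm", "payload": {
  "series": "-0.5 -0.02 -0.09 0.5 0.4 0 0.2; -0.5 0 0 0.5 0 0 0; -0.5 0 0 0.4 0 0 0; -0.5 0 0 0.1 0 0 0; -0.5 0 0 0 0 0 0"
}}

```text
clock: 10.42
eef_pos: [477.4, 267.4, 33.4]
tcp_rot: [3.14, -0.002, 1.869]
contact_force: [0.2, -0.7, 0.3]
opening: 0.748
```

Run:
```python
from h import *
go(476.3,266.9,31,107.1)
```

```text
t 10.425 p [477.37 267.4   33.4 ] yaw 107.07617929139775 units [-0.   -0.03  0.06] rot [ 0.11 -0.09 -0.02] q6 0.20764229948834245
```

Call:
{"api": "move_arm", "payload": {
  "series": "-0.5 0 -0.03 0.05 0 0 0; 1 0 0 0 0 0 0; 1 0 0 0 0 0 0; 1 0 0 0 0 0 0; 1 0 0 0 0 0 0; 1 0 0 -0.3 0 0 0; 1 0 0 -0.7 0 0 0; 1 0 0 -1 0 0 0; 1 0 0 -1 0 0 0; 1 0 0 0 0 0 0",
  "grip_force": 80
}}

```text
clock: 11.68
eef_pos: [473.5, 265.5, 155.4]
tcp_rot: [-3.138, -0.001, 1.869]
contact_force: [0.2, 0.3, -9.2]
opening: 0.416
```

Run:
```python
from h import *
go(467.8,-14.2,150,107.1)
```

```text
t 11.675 p [473.49 265.46 155.39] yaw 107.07311822447127 units [-6.64 -2.19  0.14] rot [-0.21 -0.03 -0.03] q6 0.2084509396195294
```

Call:
{"api": "move_arm", "payload": {
  "series": "1 -0.92 -0.3 0 0 0 0; 1 -0.92 -0.3 0 0 0 0; 1 -0.92 -0.3 0 0 0 0; 1 -0.92 -0.3 0 0 0 0; 1 -0.92 -0.3 0 0 0 0; 1 -0.92 -0.3 0 0 0 0; 1 -0.92 -0.3 0 0 0 0; 1 0 0 0 0 0 0; 1 0 0 0 0 0 0"
}}

```text
clock: 12.8
eef_pos: [458.4, -14.5, 142.2]
tcp_rot: [-3.119, -0.004, 1.87]
contact_force: [0.2, -0.0, -8.2]
opening: 0.414
```

Run:
```python
from h import *
go(467.8,-14.2,110,107.1)
```

```text
t 12.8 p [458.4  -14.48 142.23] yaw 107.14202332355896 units [-0.07  0.24  0.8 ] rot [-1.29 -0.24  0.04] q6 -0.3288302249890579
```

Call:
{"api": "move_arm", "payload": {
  "series": "1 -0.07 0.24 0.4 -1.3 -0.2 0; 1 0 0 0.35 0 0 0; 1 0 0 0 0 0 0; 1 0 0 0 0 0 0"
}}

```text
clock: 13.3
eef_pos: [466.4, -12.0, 109.4]
tcp_rot: [-3.138, -0.002, 1.873]
contact_force: [-0.2, -0.4, -8.7]
opening: 0.418
```

Run:
```python
from h import *
go(467.8,-14.2,95,107.1)
```

```text
t 13.3 p [466.44 -11.95 109.43] yaw 107.31038942883292 units [-0.06  0.02  0.36] rot [-0.19 -0.13  0.21] q6 -0.33291569153812894
```

Call:
{"api": "move_arm", "payload": {
  "series": "1 -0.06 0.02 0.2 -0.2 0 0.2; 1 0 0 0.16 0 0 0; 1 0 0 0 0 0 0; 1 0 0 0 0 0 0"
}}

```text
clock: 13.8
eef_pos: [468.5, -14.0, 94.8]
tcp_rot: [3.14, -0.002, 1.869]
contact_force: [-0.5, 0.5, -8.7]
opening: 0.418
```

Run:
```python
from h import *
go(467.8,-14.2,85,107.1)
```

```text
t 13.8 p [468.45 -13.98  94.75] yaw 107.1143216961032 units [-0.   -0.02  0.24] rot [ 0.08 -0.11  0.01] q6 -0.3358606179655149
```

Underside is now about 68, above the nose. Lower gently, watching force.

Call:
{"api": "move_arm", "payload": {
  "series": "1 0 -0.02 0.12 0 0 0; 1 0 0 0.12 0 0 0; 1 0 0 0 0 0 0; 1 0 0 0 0 0 0"
}}

```text
clock: 14.3
eef_pos: [467.8, -14.3, 84.7]
tcp_rot: [3.14, -0.002, 1.869]
contact_force: [0.1, 0.6, -8.7]
opening: 0.416
```

Call:
{"api": "move_arm", "payload": {
  "series": "1 0 0 0.07 0 0 0; 1 0 0 0.07 0 0 0; 1 0 0 0 0 0 0"
}}

```text
clock: 14.68
eef_pos: [467.6, -14.2, 78.8]
tcp_rot: [3.14, -0.002, 1.869]
contact_force: [0.0, 0.1, -9.0]
opening: 0.416
```

Call:
{"api": "move_arm", "payload": {
  "series": "1 0 0 0.05 0 0 0; 1 0 0 0.05 0 0 0; 1 0 0 0 0 0 0"
}}

```text
clock: 15.05
eef_pos: [467.7, -14.1, 78.1]
tcp_rot: [3.14, -0.002, 1.869]
contact_force: [-0.8, -0.9, -10.1]
opening: 0.418
```

Call:
{"api": "move_arm", "payload": {
  "series": "1 0 0 0.06 0 0 0; 1 0 0 0.06 0 0 0; 1 0 0 0 0 0 0"
}}

```text
clock: 15.42
eef_pos: [467.7, -14.1, 78.0]
tcp_rot: [3.14, -0.002, 1.869]
contact_force: [-1.1, -0.8, -8.8]
opening: 0.411
```

Call:
{"api": "move_arm", "payload": {
  "series": "-0.5 0 0 0 0 0 0; -0.5 0 0 0 0 0 0; -0.5 0 0 0 0 0 0; -0.5 0 0 -0.5 0 0 0; -0.5 0 0 -1 0 0 0; -0.5 0 0 -0.8 0 0 0; -0.5 0 0 0 0 0 0"
}}

```text
clock: 16.3
eef_pos: [470.9, -14.4, 172.9]
tcp_rot: [3.135, -0.0, 1.869]
contact_force: [0.2, 0.4, -0.9]
opening: 0.748
```

Run:
```python
from h import *
go(467.8,-14.2,180,107.1)
p=vision.camera_params('wrist'); w=vision.grab_frame('wrist'); np.save('w4.npy',p); s=vision.grab_frame('side')
crop(w,200,100,240,180,3,'a'); crop(s,265,180,120,90,3.5,'b')
A=cv2.imread('pics/a.png');B=cv2.imread('pics/b.png')
o=np.zeros((600,800,3),np.uint8);o[:A.shape[0],:400]=A[:,150:550];o[:B.shape[0],400:800]=B[:,:400];cv2.imwrite('pics/w4.png',o)
print(pix('side',[467.8,-14.2,100]),pix('side',[467.8,-14.2,103]))
```

```text
t 16.3 p [470.92 -14.4  172.89] yaw 107.1061897313023 units [ 0.03 -0.07 -0.18] rot [ 0.37 -0.02  0.01] q6 -0.3359830188840148
[302.58 206.47] [302.57 205.73]
```

View pics/w4.png

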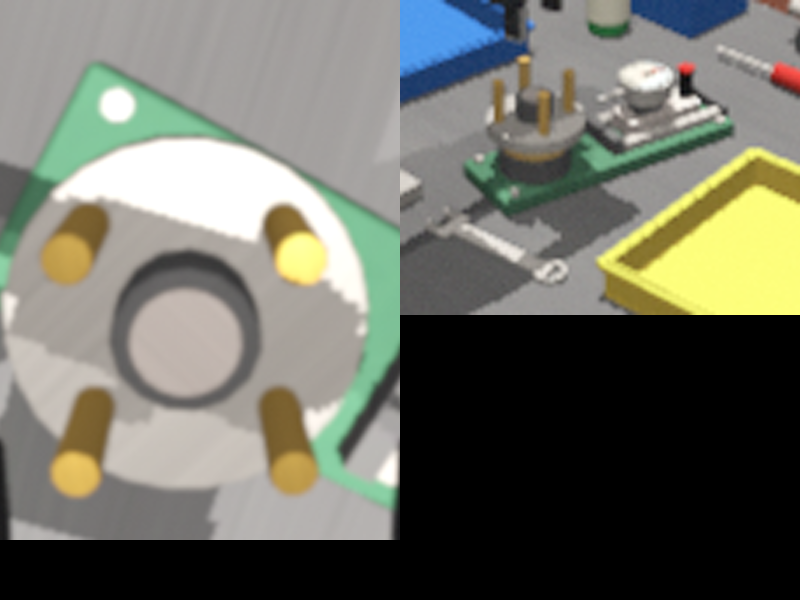

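The hub sits level on the brass seat, with the boss top centred in the wrist view, and the carriage is still back. Next I bring the gripper to the post at yaw -12 so that the camera later faces the dial.

Run:
```python
from h import *
p=np.load('w4.npy',allow_pickle=True).item()
C=lambda u,v:(200+(u+150)/3,100+v/3)
print('boss',at('wrist',C(185,341),100,p))
h=np.array([at('wrist',C(*q),122,p) for q in[(68,259),(302,258),(294,473),(75,474)]]);c=h.mean(0)
print(c,np.linalg.norm(h-c,axis=1),np.degrees(np.arctan2(*(h-c)[:,1::-1].T))%90)
go(654.4,-54.2,173,107.1)
```

```text
boss [467.96 -14.1  100.  ]
[467.97 -13.89 122.  ] [35.36 35.69 35.51 35.91] [61.62 62.36 61.97 62.11]
t 16.4 p [469.21 -14.34 170.65] yaw 107.10419779747922 units [-2.31  4.13 -0.05] rot [ 0.15 -0.1   0.  ] q6 -0.33596489463141505
```

Call:
{"api": "move_arm", "payload": {
  "series": "-1 -0.46 0.82 0 0 0 0; -1 -0.46 0.82 0 0 0 0; -1 -0.46 0.82 0 0 0 0; -1 -0.46 0.82 0 0 0 0; -1 -0.4 0.75 0 0 0 0; -1 0 0 0 0 0 10.7; -1 0 0 0 0 0 10.7; -1 0 0 0 0 0 10.7; -1 0 0 0 0 0 10.7; -1 0 0 0 0 0 10.7; -1 0 0 0 0 0 10.7; -1 0 0 0 0 0 10.7; -1 0 0 0 0 0 10.7; -1 0 0 0 0 0 10.7; -1 0 0 0 0 0 10.7; -1 0 0 0 0 0 10.7; -1 0 0 0 0 0 0"
}}

```text
clock: 18.52
eef_pos: [639.9, -52.6, 133.0]
tcp_rot: [3.139, 0.044, -0.197]
contact_force: [-0.2, -0.3, 0.1]
opening: 1.001
```

Run:
```python
from h import *
go(654.4,-54.2,110,-11.8)
```

```text
t 18.525 p [639.89 -52.6  132.98] yaw -11.276660056341768 units [ 0.39 -0.03  0.56] rot [0.15 2.53 0.53] q6 1.6804069414594573
```

Call:
{"api": "move_arm", "payload": {
  "series": "-1 0.39 -0.03 0.3 0 2.5 0.5; -1 0 0 0.2 0 0 0; -1 0 0 0 0 0 0"
}}

```text
clock: 18.9
eef_pos: [653.3, -54.3, 108.7]
tcp_rot: [3.138, 0.005, -0.195]
contact_force: [-0.7, 0.3, 0.1]
opening: 1.001
```

Run:
```python
from h import *
go(654.4,-54.2,54,-11.8)
```

```text
t 18.9 p [653.27 -54.27 108.69] yaw -11.144804153247135 units [ 0.03 -0.01  1.37] rot [0.18 0.28 0.66] q6 1.6832246778379396
```

Call:
{"api": "move_arm", "payload": {
  "series": "-1 0.03 0 0.5 0 0.3 0.6; -1 0 0 0.5 0 0 0; -1 0 0 0.35 0 0 0; -1 0 0 0 0 0 0; 1 0 0 0 0 0 0; 1 0 0 0 0 0 0; 1 0 0 0 0 0 0; 1 0 0 0 0 0 0; 1 -0.2 0 0 0 0 0; 1 -0.2 0 0 0 0 0; 1 -0.2 0 0 0 0 0; 1 0 0 0 0 0 0",
  "grip_force": 40
}}

```text
clock: 20.4
eef_pos: [633.1, -49.8, 54.8]
tcp_rot: [3.14, -0.007, -0.2]
contact_force: [-1.8, 1.5, 0.3]
opening: 0.166
```

Call:
{"api": "move_arm", "payload": {
  "series": "1 -0.15 0 0 0 0 0; 1 -0.15 0 0 0 0 0; 1 -0.1 0 0 0 0 0; 1 0 0 0 0 0 0"
}}

```text
clock: 20.9
eef_pos: [626.2, -48.4, 54.8]
tcp_rot: [3.14, -0.027, -0.2]
contact_force: [-3.0, 1.4, 1.0]
opening: 0.164
```

Call:
{"api": "move_arm", "payload": {
  "series": "-1 0 0 0 0 0 0; -1 0 0 0 0 0 0; -1 0 0 0 0 0 0; -1 0 0 -0.5 0 0 0; -1 0 0 -1 0 1.5 0; -1 0 0 -1 0 0 0; -1 0 0 -1 0 0 0; -1 -1 0 0 0 0 0; -1 -1 0 0 0 0 0; -1 -1 0 0 0 0 0; -0.5 -0.9 0 0 0 0 0; -0.5 0 0 -0.2 0 0 -10; -0.5 0 0 -0.2 0 0 -10; -0.5 0 0 0 0 0 -9; -0.5 0 0 0 0 0 0"
}}

```text
clock: 22.78
eef_pos: [462.2, -14.8, 223.6]
tcp_rot: [3.108, -0.06, 0.321]
contact_force: [-0.4, 0.0, 0.3]
opening: 0.75
```

Run:
```python
from h import *
go(467.8,-14.2,140,17)
```

```text
t 22.775 p [462.15 -14.85 223.55] yaw 18.39923703907941 units [ 0.01 -0.04  2.09] rot [ 1.85 -3.47  1.34] q6 1.229793720237958
```

Call:
{"api": "move_arm", "payload": {
  "series": "-0.5 0 0 0.7 1.8 -3.4 1.3; -0.5 0 0 0.7 0 0 0; -0.5 0 0 0.4 0 0 0; -0.5 0 0 0 0 0 0"
}}

```text
clock: 23.28
eef_pos: [465.7, -15.3, 153.3]
tcp_rot: [3.14, -0.004, 0.281]
contact_force: [0.2, 0.2, 0.7]
opening: 0.752
```

Run:
```python
from h import *
go(467.8,-14.2,78,17.1)
p=vision.camera_params('wrist'); w=vision.grab_frame('wrist'); np.save('w5.npy',p)
cv2.imwrite('pics/w5.png',w[:,:,::-1])
print(pix('wrist',[467.8+107*.978,-14.2-107*.207,80],p))
```

```text
t 23.275 p [465.68 -15.28 153.35] yaw 16.077472170381547 units [ 0.05 -0.01  1.88] rot [ 0.1  -0.25 -1.02] q6 1.2544770189802683
[388.88  81.53]
```

View pics/w5.png

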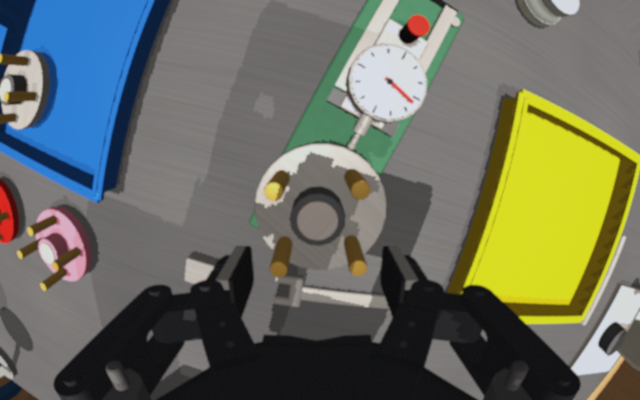

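The dial is clear at image (387,81), with the needle tip at (412,101), about 100° clockwise from "away". That is around 4.3 mm. I'll read the needle by code in the dial plane from here on, and count this as picture 9.

```bash
cat >> h.py <<'E'
SEAT=np.array([467.8,-14.2]); GA=np.radians(-11.9)
def needle(w=None,p=None,adv=30.):
    p=p or vision.camera_params('wrist'); w=vision.grab_frame('wrist') if w is None else w
    c=SEAT+(137-adv)*np.array([np.cos(GA),np.sin(GA)])
    v,u=np.nonzero((w[:,:,0]>1.7*w[:,:,1])&(w[:,:,0]>1.7*w[:,:,2])&(w[:,:,0]>70))
    P=np.array([at('wrist',(a,b),80,p)[:2] for a,b in zip(u,v)])-c if len(u) else np.zeros((0,2))
    P=P[np.hypot(*P.T)<27] if len(P) else P
    if len(P)<4: return print('no needle',len(P))
    far=P[np.argsort(np.hypot(*P.T))[-max(4,len(P)//3):]].mean(0)
    a=GA-np.arctan2(far[1],far[0]); a=np.mod(a+.5,2*np.pi)-.5
    print('n',len(P),'far',far,'needle rad %.2f  mm %.2f'%(a,a/.4))
E
python3 - <<'E'
from h import *
needle(cv2.imread('pics/w5.png')[:,:,::-1],np.load('w5.npy',allow_pickle=True).item())
E
```

```text
n 77 far [ -6.78 -16.65] needle rad 1.75  mm 4.37
```

Call:
{"api": "move_arm", "payload": {
  "series": "-0.5 0.05 0 0.7 0 0 -1; -0.5 0 0 0.7 0 0 0; -0.5 0 0 0.2 0 0 0; -0.5 0 0 0 0 0 0; -0.5 0 0 0 0 0 0"
}}

```text
clock: 23.95
eef_pos: [472.9, -14.9, 94.6]
tcp_rot: [3.137, -0.014, 0.293]
contact_force: [0.2, 1.3, 0.2]
opening: 0.75
```

Run:
```python
from h import *
go(467.8,-14.2,78,17.1);needle()
```

```text
t 23.95 p [472.89 -14.88  94.59] yaw 16.787779752379034 units [-0.12 -0.06  0.41] rot [ 0.29 -0.81 -0.31] q6 1.2435753207308429
n 160 far [ -6.9  -17.16] needle rad 1.75  mm 4.36
```

Call:
{"api": "move_arm", "payload": {
  "series": "-0.5 -0.12 -0.06 0.2 0.3 -0.8 -0.3; -0.5 0 0 0.16 0 0 0; -0.5 0 0 0 0 0 0; -0.5 0 0 0 0 0 0"
}}

```text
clock: 24.5
eef_pos: [468.0, -13.9, 80.1]
tcp_rot: [3.142, -0.001, 0.298]
contact_force: [-0.4, 0.4, 0.2]
opening: 0.751
```

Run:
```python
from h import *
go(467.8,-14.2,79,17.1);needle()
```

```text
t 24.5 p [467.99 -13.9   80.13] yaw 17.100481210633557 units [-0.01  0.01  0.03] rot [ 0.   -0.05  0.  ] q6 1.238967273445109
n 199 far [ -6.79 -17.04] needle rad 1.74  mm 4.36
```

Call:
{"api": "move_arm", "payload": {
  "series": "1 0 0 0 0 0 0; 1 0 0 0 0 0 0; 1 0 0 0 0 0 0; 1 0 0 0 0 0 5; 1 0 0 0 0 0 5; 1 0 0 0 0 0 5; 1 0 0 0 0 0 5; 1 0 0 0 0 0 5; 1 0 0 0 0 0 5; 1 0 0 0 0 0 5; 1 0 0 0 0 0 5; 1 0 0 0 0 0 0",
  "grip_force": 30
}}

```text
clock: 26.05
eef_pos: [468.5, -15.3, 80.6]
tcp_rot: [3.141, -0.003, -0.42]
contact_force: [0.9, -1.2, -0.8]
opening: 0.429
```

Run:
```python
from h import *
go(467.8,-14.2,79,17.1);needle()
```

```text
t 26.05 p [468.54 -15.32  80.57] yaw -24.05928625102134 units [-0.03 -0.02  0.04] rot [  0.11  -0.14 -41.16] q6 1.9585054144581886
n 214 far [  4.88 -17.92] needle rad 1.10  mm 2.74
```

The reading swung from 4.36 to 2.74 in a 41° turn, so this hub is the bent one. The cosine fit puts its high spot about 115° back the other way (+yaw).

Call:
{"api": "move_arm", "payload": {
  "series": "1 0 0 0 0 0 -5.5; 1 0 0 0 0 0 -5.5; 1 0 0 0 0 0 -5.5; 1 0 0 0 0 0 -5.5; 1 0 0 0 0 0 -5.5; 1 0 0 0 0 0 -5.5; 1 0 0 0 0 0 -5.5; 1 0 0 0 0 0 -5.5; 1 0 0 0 0 0 -5.5; 1 0 0 0 0 0 -5.5; 1 0 0 0 0 0 -5.5; 1 0 0 0 0 0 -5.5; 1 0 0 0 0 0 -5.5; 1 0 0 0 0 0 -5.5; 1 0 0 0 0 0 -5.5; 1 0 0 0 0 0 -5.5; 1 0 0 0 0 0 -5.5; 1 0 0 0 0 0 0"
}}

```text
clock: 28.35
eef_pos: [467.8, -14.4, 80.6]
tcp_rot: [3.141, -0.0, 1.303]
contact_force: [0.4, -1.1, -1.0]
opening: 0.433
```

Run:
```python
from h import *
go(467.8,-14.2,80,91);needle()
```

```text
t 28.35 p [467.76 -14.4   80.59] yaw 74.64062645150538 units [ 0.01 -0.    0.01] rot [  0.05  -0.01 -16.36] q6 0.23403418683302743
n 104 far [-14.05 -11.34] needle rad 2.25  mm 5.64
```

Call:
{"api": "move_arm", "payload": {
  "series": "1 0 0 0 0 0 -5.5; 1 0 0 0 0 0 -5.5; 1 0 0 0 0 0 -5.5; 1 0 0 0 0 0 0; 1 0 0 0 0 0 0"
}}

```text
clock: 29.02
eef_pos: [467.5, -14.4, 80.6]
tcp_rot: [3.141, 0.0, 1.588]
contact_force: [1.0, -0.8, -1.0]
opening: 0.434
```

Run:
```python
from h import *
go(467.8,-14.2,80,91);needle()
```

```text
t 29.025 p [467.54 -14.44  80.6 ] yaw 91.00951991833742 units [0.01 0.01 0.01] rot [0.02 0.   0.01] q6 -0.05164835833069082
n 53 far [-8.   -7.29] needle rad 2.20  mm 5.49
```

Run:
```python
from h import *
y=np.radians([17.1,-24.06,74.64]);m=np.array([4.36,2.74,5.64])
c=np.linalg.solve(np.c_[np.ones(3),np.cos(y),np.sin(y)],m);print(c[0],np.hypot(*c[1:]),np.degrees(np.arctan2(c[2],c[1])))
w=vision.grab_frame('wrist');p=vision.camera_params('wrist')
q=pix('wrist',[SEAT[0]+107*np.cos(GA),SEAT[1]+107*np.sin(GA),80],p);print(q,needle(w,p))
x=int(np.clip(q[0]-50,0,540));yy=int(np.clip(q[1]-40,0,320))
s=vision.grab_frame('scene')
crop(w,x,yy,100,80,5,'a');crop(s,290,170,80,80,5,'b')
o=np.zeros((400,800,3),np.uint8);A=cv2.imread('pics/a.png');B=cv2.imread('pics/b.png');o[:,:400]=A[:,50:450];o[:,400:]=B;cv2.imwrite('pics/w6.png',o)
```

```text
3.3385463871392727 2.315355415479367 80.9217680176715
n 54 far [-7.85 -7.16] needle rad 2.19  mm 5.49
[489.26 288.25] None
```

View pics/w6.png

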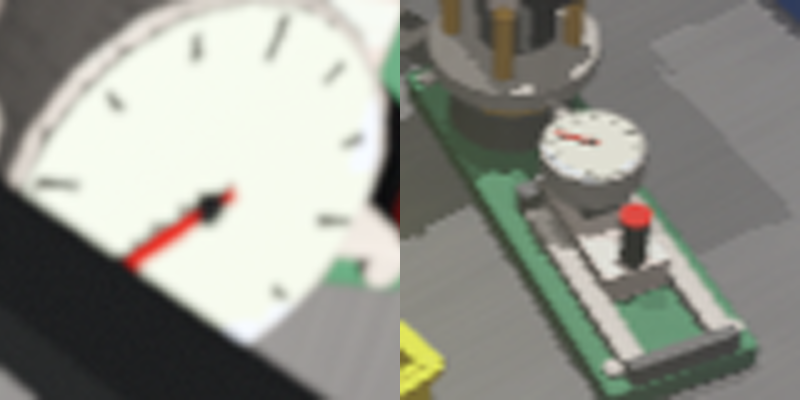

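The wrist view has the needle partly hidden by a finger. The fit gives the high spot at yaw about 81. The mean of 3.34 is a bit low, so the carriage may be about 1 mm short of home. I'll turn back 9°, release, push the carriage again and read afresh.

Call:
{"api": "move_arm", "payload": {
  "series": "1 0 0 0 0 0 4.5; 1 0 0 0 0 0 4.5; 1 0 0 0 0 0 0; -0.5 0 0 0 0 0 0; -0.5 0 0 0 0 0 0; -0.5 0 0 0 0 0 0; -0.5 0 0 -0.5 0 0 0; -0.5 0 0 -1 0 0 0; -0.5 0 0 -1 0 0 0; -0.5 0 0 -0.5 0 0 0; -0.5 0 0 0 0 0 0"
}}

```text
clock: 30.55
eef_pos: [467.2, -14.0, 203.8]
tcp_rot: [-3.141, -0.001, 1.43]
contact_force: [0.2, -0.2, -0.6]
opening: 0.752
```

Run:
```python
from h import *
go(660,-55,190,-11.8);needle()
```

```text
t 30.55 p [467.23 -14.02 203.84] yaw 81.95111779956947 units [-0.34  4.92  0.34] rot [-0.05 -0.01 93.75] q6 0.10629350726543732
n 27 far [-13.45  -9.76] needle rad 2.31  mm 5.77
```

Call:
{"api": "move_arm", "payload": {
  "series": "-1 -0.08 0.82 0 0 0 0; -1 -0.08 0.82 0 0 0 0; -1 -0.08 0.82 0 0 0 0; -1 -0.08 0.82 0 0 0 0; -1 0 0.6 0 0 0 0; -1 0 0 0 0 0 10.4; -1 0 0 0 0 0 10.4; -1 0 0 0 0 0 10.4; -1 0 0 0 0 0 10.4; -1 0 0 0 0 0 10.4; -1 0 0 0 0 0 10.4; -1 0 0 0 0 0 10.4; -1 0 0 0 0 0 10.4; -1 0 0 0 0 0 10.4; -1 0 0 0 0 0 0"
}}

```text
clock: 32.48
eef_pos: [610.5, -48.3, 171.6]
tcp_rot: [3.136, 0.04, -0.252]
contact_force: [-0.3, -0.7, 0.7]
opening: 1.002
```

Run:
```python
from h import *
go(626.5,-48.3,110,-11.8)
```

```text
t 32.475 p [610.52 -48.27 171.61] yaw -14.453843099025905 units [ 0.45 -0.11  1.52] rot [ 0.28  2.29 -2.65] q6 1.7405160910902655
```

Call:
{"api": "move_arm", "payload": {
  "series": "-1 0.45 -0.11 0.5 0 2.3 -2.6; -1 0 0 0.5 0 0 0; -1 0 0 0.5 0 0 0; -1 0 0 0 0 0 0"
}}

```text
clock: 32.98
eef_pos: [626.8, -48.5, 105.2]
tcp_rot: [3.136, 0.004, -0.186]
contact_force: [0.5, -0.7, 0.2]
opening: 1.007
```

Run:
```python
from h import *
go(626.5,-48.3,54,-11.8)
```

```text
t 32.975 p [626.77 -48.46 105.25] yaw -10.649103551053097 units [-0.   -0.01  1.28] rot [0.32 0.21 1.15] q6 1.683711060660536
```

Call:
{"api": "move_arm", "payload": {
  "series": "-1 0 0 0.5 0.3 0.2 1.1; -1 0 0 0.5 0 0 0; -1 0 0 0.25 0 0 0; -1 0 0 0 0 0 0; 1 0 0 0 0 0 0; 1 0 0 0 0 0 0; 1 0 0 0 0 0 0; 1 0 0 0 0 0 0; 1 -0.3 0 0 0 0 0; 1 -0.4 0 0 0 0 0; 1 -0.4 0 0 0 0 0",
  "grip_force": 60
}}

```text
clock: 34.35
eef_pos: [616.5, -46.3, 60.6]
tcp_rot: [-3.139, -0.069, -0.195]
contact_force: [40.7, -13.6, -33.2]
opening: 0.149
```

Call:
{"api": "move_arm", "payload": {
  "series": "-1 0.1 0 0 0 0 0; -1 0 0 0 0 0 0; -1 0 0 0 0 0 0; -1 0 0 -0.5 0 0 0; -1 0 0 -1 0 3 0; -1 0 0 -1 0 0 0; -1 0 0 -1 0 0 0; -1 -1 0 0 0 0 0; -1 -1 0 0 0 0 0; -1 -1 0 0 0 0 0; -1 -0.9 0 0 0 0 0; -1 0 0 0 0 0 0; -1 0 0 0 0 0 0"
}}

```text
clock: 35.98
eef_pos: [449.1, -13.0, 196.1]
tcp_rot: [-3.137, -0.131, -0.195]
contact_force: [0.5, -0.3, -0.1]
opening: 1.002
```

Run:
```python
from h import *
go(467.8,-14.2,180,-11.8);p=vision.camera_params('wrist');w=vision.grab_frame('wrist');needle(w,p)
s=vision.grab_frame('scene')
crop(w,230,0,160,240,2.5,'a');crop(s,360,110,100,150,4,'b')
o=np.zeros((600,800,3),np.uint8);A=cv2.imread('pics/a.png');B=cv2.imread('pics/b.png');o[:,:400]=A;o[:,400:]=B;cv2.imwrite('pics/w7.png',o)
```

```text
t 35.975 p [449.09 -13.04 196.13] yaw -11.17005547476681 units [ 0.41 -0.06  0.46] rot [-0.29 -7.48  0.65] q6 1.7625697542321281
n 26 far [-12.89 -12.49] needle rad 2.16  mm 5.41
```

View pics/w7.png

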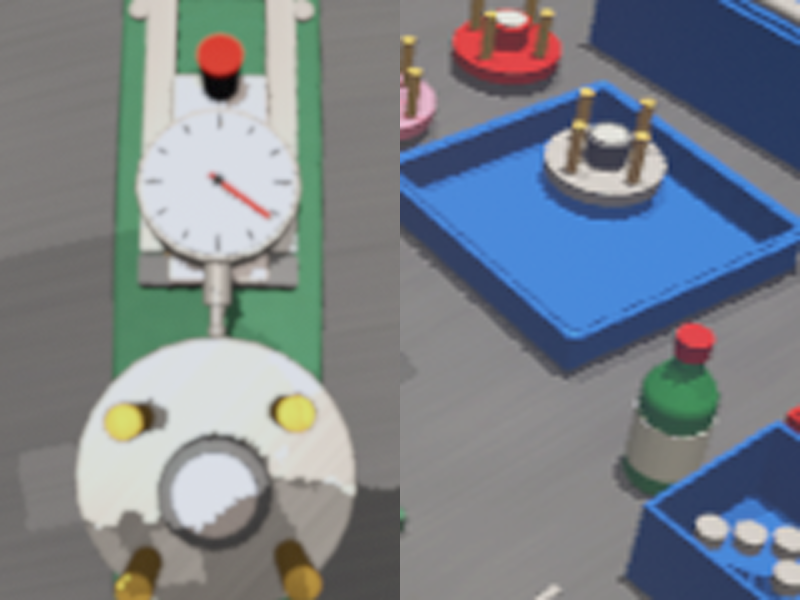

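Needle centre is at (218,180) and its tip at (270,216). The hub is seated, hub 2 has not moved (boss at (608,133) in the scene crop), and the bottle is in place. I'll refine the needle angle and the carriage position.

Run:
```python
from h import *
p=vision.camera_params('wrist')
C=lambda u,v:(230+u/2.5,v/2.5)
a=at('wrist',C(218,180),80,p);b=at('wrist',C(270,216),80,p);po=at('wrist',C(220,55),74,p)
bo=at('wrist',C(214,493),100,p)
edges=[at('wrist',C(*q),80,p) for q in[(137,182),(299,182)]]
d=b-a;print('pivot',a,'mm',(GA-np.arctan2(d[1],d[0]))/.4,'len',np.linalg.norm(d))
print('post',po,np.hypot(*(po-bo)[:2]),'pivot-axis',np.hypot(*(a-bo)[:2]),'boss',bo,edges)
tk=[at('wrist',C(*q),80,p) for q in[(153,182),(284,182),(219,121),(218,244)]]
for t in tk: print((t-a)[:2],np.degrees(GA-np.arctan2(*(t-a)[1::-1])))
```

```text
pivot [572.61 -36.91  80.  ] mm 5.4660350343841895 len 22.10512367024244
post [623.26 -47.62  74.  ] 158.48339399322106 pivot-axis 106.71342308623159 boss [468.14 -15.11 100.  ] [array([577.72,  -9.31,  80.  ]), array([566.87, -64.38,  80.  ])]
[ 3.89 22.16] -91.93839280015135
[ -4.86 -22.31] 90.39251147166706
[21.88 -4.66] 0.13458277553420428
[-22.75   4.48] -180.7674708907808
```

Run:
```python
from h import *
p=vision.camera_params('wrist')
C=lambda u,v:(230+u/2.5,v/2.5)
h=np.array([at('wrist',C(*q),122,p) for q in[(124,422),(296,412),(300,580),(135,588)]])[:,:2]
print((h-SEAT),np.hypot(*(h-SEAT).T),np.degrees(np.arctan2(*(h-SEAT)[:,::-1].T))%90)
p5=np.load('w5.npy',allow_pickle=True).item()
a=at('wrist',(387,81.5),80,p5);b=at('wrist',(413,102),80,p5);d=b-a;print(a,(GA-np.arctan2(d[1],d[0]))/.4,np.hypot(*(a[:2]-SEAT)))
go(467.8,-14.2,180,30)
```

```text
[[ 28.38  19.93]
 [ 21.62 -29.33]
 [-27.38 -21.63]
 [-20.37  27.  ]] [34.68 36.44 34.89 33.82] [35.07 36.39 38.31 37.03]
[572.01 -35.07  80.  ] 4.236925970049111 106.27906629312484
t 36.075 p [449.16 -13.15 195.64] yaw -11.189311598856236 units [ 0.41 -0.06  0.45] rot [  2.44  -7.2  -41.11] q6 1.7626696188467166
```

Call:
{"api": "move_arm", "payload": {
  "series": "1 0.8 0 0 0 -7.3 0.6; 1 1 0 0 0 0 0; 1 1 0 0 0 0 0; 1 1 0 0 0 0 0; 1 1 0 0 0 0 0; 1 0.4 0 0 0 0 0; 1 0 0 0 0 0 0; 1 0 0 0 0 0 0"
}}

```text
clock: 37.08
eef_pos: [661.7, -58.2, 195.8]
tcp_rot: [-3.137, 0.006, -0.207]
contact_force: [-0.7, 0.1, -0.4]
opening: -0.0
```

Run:
```python
from h import *
go(658,-54.6,100,-11.8)
```

```text
t 37.075 p [661.75 -58.15 195.82] yaw -11.84404682189592 units [-0.1  -0.06  2.4 ] rot [-0.27  0.32 -0.04] q6 1.6822544098546202
```

Call:
{"api": "move_arm", "payload": {
  "series": "1 -0.08 -0.06 0.8 -0.3 0.3 0; 1 0 0 0.8 0 0 0; 1 0 0 0.7 0 0 0; 1 0 0 0 0 0 0"
}}

```text
clock: 37.58
eef_pos: [656.8, -54.3, 103.3]
tcp_rot: [3.141, -0.001, -0.206]
contact_force: [0.1, 0.2, -0.5]
opening: 0.003
```

Run:
```python
from h import *
go(658,-54.6,60,-11.8)
```

```text
t 37.575 p [656.81 -54.32 103.25] yaw -11.822724671520545 units [0.03 0.   1.08] rot [ 0.02 -0.03 -0.02] q6 1.6929099672138699
```

Call:
{"api": "move_arm", "payload": {
  "series": "1 0 0 0.5 0 0 0; 1 0 0 0.5 0 0 0; 1 0 0 0 0 0 0; 1 -0.2 0 0 0 0 0; 1 -0.2 0 0 0 0 0; 1 -0.15 0 0 0 0 0; 1 -0.15 0 0 0 0 0"
}}

```text
clock: 38.45
eef_pos: [642.6, -50.2, 67.1]
tcp_rot: [-3.139, -0.034, -0.206]
contact_force: [19.8, -3.5, -12.1]
opening: -0.005
```

Force of 20 N against the stop, so it is home. Now retreat straight back, then look.

Call:
{"api": "move_arm", "payload": {
  "series": "1 0.3 0 0 0 0 0; 1 0.3 0 0 0 2 0; 1 0 0 -1 0 0 0; 1 0 0 -1 0 0 0; 1 0 0 -1 0 0 0; -0.5 -1 0 0 0 0 0; -0.5 -1 0 0 0 0 0; -0.5 -1 0 0 0 0 0; -0.5 -1 0 0 0 0 0; -0.5 -0.8 0 0 0 0 0; -0.5 0 0 0 0 0 0; -0.5 0 0 0 0 0 0"
}}

```text
clock: 39.95
eef_pos: [463.8, -13.8, 178.0]
tcp_rot: [-3.139, -0.079, -0.206]
contact_force: [0.1, 0.2, 0.6]
opening: 0.748
```

```bash
cat >> h.py <<'E'
def needle2(w=None,p=None):
    """line fit of red pixels in dial plane; returns direction by PCA, sign by pivot"""
    p=p or vision.camera_params('wrist'); w=vision.grab_frame('wrist') if w is None else w
    c=SEAT+106.7*np.array([np.cos(GA),np.sin(GA)])
    v,u=np.nonzero((w[:,:,0]>1.4*w[:,:,1])&(w[:,:,0]>1.4*w[:,:,2])&(w[:,:,0]>70))
    P=np.array([at('wrist',(a,b),80,p)[:2] for a,b in zip(u,v)])-c; P=P[np.hypot(*P.T)<25]
    d=cv2.fitLine(P.astype(np.float32),cv2.DIST_HUBER,0,.01,.01).ravel()[:2]
    if d@P.mean(0)<0: d=-d
    a=np.mod(GA-np.arctan2(d[1],d[0])+.5,2*np.pi)-.5
    print('n',len(P),'maxr',np.hypot(*P.T).max(),'line mm %.2f'%(a/.4))
E
python3 - <<'E'
from h import *
go(467.8,-14.2,180,37-45);p=vision.camera_params('wrist');w=vision.grab_frame('wrist');needle(w,p);needle2(w,p)
cv2.imwrite('pics/x1.png',w[:,:,::-1])
w5=cv2.imread('pics/w5.png')[:,:,::-1];needle2(w5,np.load('w5.npy',allow_pickle=True).item())
E
```

```text
t 39.95 p [463.8  -13.77 178.02] yaw -11.829336434639105 units [ 0.1  -0.01 -0.04] rot [ 0.01 -4.55 -3.82] q6 1.7628726328843765
n 37 far [-14.6   -9.89] needle rad 2.34  mm 5.85
n 73 maxr 21.0701224847039 line mm 5.89
n 94 maxr 21.913745093322525 line mm 4.45
```

Call:
{"api": "move_arm", "payload": {
  "series": "-0.5 0.1 0 0.5 0 -4.5 -3.8; -0.5 0 0 0.8 0 0 0; -0.5 0 0 0.6 0 0 0; -0.5 0 0 0 0 0 0; -0.5 0 0 0 0 0 0"
}}

```text
clock: 40.62
eef_pos: [475.3, -15.8, 101.4]
tcp_rot: [-3.141, -0.003, -0.139]
contact_force: [-0.4, 1.0, 0.0]
opening: 0.752
```

Run:
```python
from h import *
go(467.8,-14.2,80,-8);p=vision.camera_params('wrist');w=vision.grab_frame('wrist');needle(w,p);needle2(w,p)
```

```text
t 40.625 p [475.34 -15.83 101.44] yaw -7.9519599310132 units [-0.19 -0.01  0.54] rot [-0.01 -0.19  0.05] q6 1.673350816146903
n 144 far [-14.82 -10.08] needle rad 2.34  mm 5.84
n 191 maxr 21.432460191877496 line mm 5.90
```

Grip and turn −15°, read; then +30°, read.

Call:
{"api": "move_arm", "payload": {
  "series": "-0.5 -0.19 0 0.3 0 0 0; -0.5 0 0 0.2 0 0 0; -0.5 0 0 0 0 0 0; 1 0 0 0 0 0 0; 1 0 0 0 0 0 0; 1 0 0 0 0 0 0; 1 0 0 0 0 0 5; 1 0 0 0 0 0 5; 1 0 0 0 0 0 5; 1 0 0 0 0 0 0",
  "grip_force": 30
}}

```text
clock: 41.92
eef_pos: [468.2, -15.3, 82.1]
tcp_rot: [-3.141, -0.006, -0.406]
contact_force: [-0.5, -0.3, -1.5]
opening: 0.432
```

Run:
```python
from h import *
go(467.8,-14.2,80,-8);p=vision.camera_params('wrist');w=vision.grab_frame('wrist');needle(w,p);needle2(w,p)
```

```text
t 41.925 p [468.2  -15.31  82.14] yaw -23.285569200767107 units [-0.02 -0.02  0.05] rot [ -0.01  -0.37 -15.29] q6 1.9437484928127966
n 200 far [-14.36 -10.77] needle rad 2.29  mm 5.73
n 243 maxr 21.422201815875066 line mm 5.77
```

Call:
{"api": "move_arm", "payload": {
  "series": "1 0 0 0 0 0 -5; 1 0 0 0 0 0 -5; 1 0 0 0 0 0 -5; 1 0 0 0 0 0 -5; 1 0 0 0 0 0 -5; 1 0 0 0 0 0 -5; 1 0 0 0 0 0 0"
}}

```text
clock: 42.85
eef_pos: [468.2, -15.1, 82.1]
tcp_rot: [3.14, -0.006, 0.148]
contact_force: [0.1, -0.9, -1.4]
opening: 0.431
```

Run:
```python
from h import *
go(467.8,-14.2,80,-8);p=vision.camera_params('wrist');w=vision.grab_frame('wrist');needle(w,p);needle2(w,p)
```

```text
t 42.85 p [468.18 -15.07  82.14] yaw 8.473401193929826 units [-0.01 -0.02  0.05] rot [ 0.05 -0.36 16.47] q6 1.388706012571985
n 208 far [-14.89 -10.64] needle rad 2.31  mm 5.78
n 246 maxr 21.69328204061105 line mm 5.85
```

The readings bracket the peak: 5.77 at yaw -23, 5.90 at -8 and 5.85 at +8. The peak is near -4, so I'll turn there and release.

Call:
{"api": "move_arm", "payload": {
  "series": "1 0 0 0 0 0 4; 1 0 0 0 0 0 4; 1 0 0 0 0 0 4; 1 0 0 0 0 0 0; -0.5 0 0 0 0 0 0; -0.5 0 0 0 0 0 0; -0.5 0 0 0 0 0 0; -0.5 0 0 -0.5 0 0 0; -0.5 0 0 -1 0 0 0; -0.5 0 0 -1 0 0 0; -0.5 0 0 -0.8 0 0 0; -0.5 0 0 0 0 0 0"
}}

```text
clock: 44.4
eef_pos: [467.6, -14.6, 218.3]
tcp_rot: [-3.142, -0.007, -0.07]
contact_force: [-0.4, -0.0, -0.5]
opening: 0.748
```

Run:
```python
from h import *
p=vision.camera_params('wrist');w=vision.grab_frame('wrist');needle(w,p);needle2(w,p)
s=vision.grab_frame('scene')
# hub2 check vs first scene picture
a=cv2.imread('pics/scene0.png')[:,:,::-1]; print('diff',np.abs(s[125:165,395:430].astype(int)-a[125:165,395:430]).mean())
go(500,367,158,126.6);
```

```text
n 22 far [-15.13  -9.98] needle rad 2.35  mm 5.88
n 47 maxr 20.544999089504987 line mm 5.92
diff 3.8973809523809524
t 44.5 p [465.96 -14.59 215.83] yaw -3.9854929994888053 units [ 0.18 -9.58  1.45] rot [   0.16   -0.07 -130.59] q6 1.606049042279894
```

Call:
{"api": "move_arm", "payload": {
  "series": "-0.5 0.02 -0.96 0 0 0 0; -0.5 0.02 -0.96 0 0 0 0; -0.5 0.02 -0.96 0 0 0 0; -0.5 0.02 -0.96 0 0 0 0; -0.5 0.02 -0.96 0 0 0 0; -0.5 0.02 -0.96 0 0 0 0; -0.5 0.02 -0.96 0 0 0 0; -0.5 0.02 -0.96 0 0 0 0; -0.5 0.02 -0.96 0 0 0 0; -0.5 0.02 -0.8 0 0 0 0; -0.5 0 0 0 0 0 -10; -0.5 0 0 0 0 0 -10; -0.5 0 0 0 0 0 -10; -0.5 0 0 0 0 0 -10; -0.5 0 0 0 0 0 0"
}}

```text
clock: 46.38
eef_pos: [489.1, 368.9, 186.1]
tcp_rot: [-3.137, 0.038, 0.649]
contact_force: [-1.1, 1.0, -0.4]
opening: 0.752
```

Run:
```python
from h import *
go(500,375,158,36.6);
```

```text
t 46.375 p [489.1  368.85 186.13] yaw 37.20850497777014 units [0.34 0.05 0.69] rot [-0.25  2.16  0.6 ] q6 1.560646671126393
```

Call:
{"api": "move_arm", "payload": {
  "series": "-0.5 0.34 0.05 0.6 -0.2 2.1 0.6; -0.5 0 0 0 0 0 0; -0.5 0 0 0 0 0 0"
}}

```text
clock: 46.75
eef_pos: [499.4, 374.3, 159.3]
tcp_rot: [-3.141, 0.005, 0.629]
contact_force: [0.8, 0.5, 0.5]
opening: 0.749
```

Run:
```python
from h import *
go(500,375,158,36.6)
p=vision.camera_params('wrist'); w=vision.grab_frame('wrist'); np.save('w8.npy',p)
crop(w,200,100,240,180,3.3,'w8')
print((pix('wrist',[500,375,55],p)-[200,100])*3.3)
```

```text
t 46.75 p [499.44 374.32 159.31] yaw 36.012767472837226 units [ 0.02 -0.01  0.03] rot [-0.05  0.26 -0.59] q6 1.581967948941552
[385.49 335.9 ]
```

View pics/w8.png

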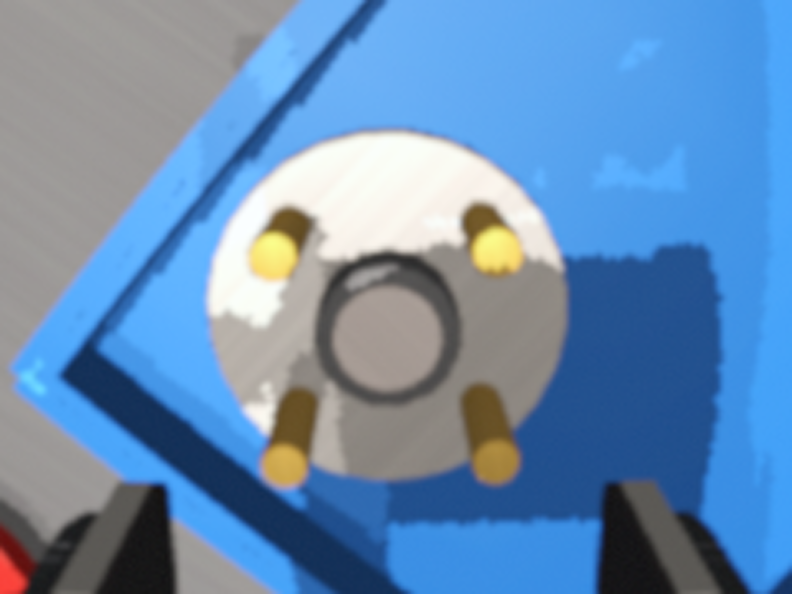

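Hub 2 is seen from above: boss top at (388,337), stud tops at (273,255), (497,250), (494,461) and (285,464).

Run:
```python
from h import *
p=np.load('w8.npy',allow_pickle=True).item()
C=lambda u,v:(200+u/3.3,100+v/3.3)
b=at('wrist',C(388,337),55,p);print('boss',b)
h=np.array([at('wrist',C(*q),77,p) for q in[(273,255),(497,250),(494,461),(285,464)]]);c=h.mean(0);a=np.degrees(np.arctan2(*(h-c)[:,1::-1].T))%90
print(c,np.linalg.norm(h-c,axis=1),a)
go(*((b+c)/2)[:2],33,a.mean()-45)
```

```text
boss [500.14 374.33  55.  ]
[500.46 374.85  77.  ] [35.59 35.64 35.59 35.37] [81.98 82.64 81.55 82.65]
t 46.8 p [499.28 374.24 159.26] yaw 36.029587035922184 units [0.04 0.01 3.16] rot [-0.05  0.27 -1.18] q6 1.5817011777029821
```

Call:
{"api": "move_arm", "payload": {
  "series": "-0.5 0.04 0 0.7 0 0.3 -1.2; -0.5 0 0 0.7 0 0 0; -0.5 0 0 0.6 0 0 0; -0.5 0 0 0 0 0 0; -0.5 0 0 0 0 0 0"
}}

```text
clock: 47.42
eef_pos: [502.5, 376.8, 82.3]
tcp_rot: [-3.14, -0.006, 0.646]
contact_force: [0.1, 0.4, 0.5]
opening: 0.745
```

Run:
```python
from h import *
go(500.3,374.6,33,37.2)
```

```text
t 47.425 p [502.51 376.82  82.34] yaw 37.04168786190471 units [-0.08  0.01  1.23] rot [-0.06 -0.32 -0.16] q6 1.563771352345702
```

Call:
{"api": "move_arm", "payload": {
  "series": "-0.5 -0.08 0 0.5 0 -0.3 0; -0.5 0 0 0.5 0 0 0; -0.5 0 0 0.2 0 0 0; -0.5 0 0 0 0 0 0; 1 0 0 0 0 0 0; 1 0 0 0 0 0 0; 1 0 0 0 0 0 0; 1 0 0 0 0 0 0; 1 0 0 -0.4 0 0 0; 1 0 0 -1 0 0 0; 1 0 0 -1 0 0 0; 1 0 0 -1 0 0 0; 1 0 0 -0.6 0 0 0; 1 0 0 0 0 0 0",
  "grip_force": 80
}}

```text
clock: 49.18
eef_pos: [497.8, 373.4, 199.0]
tcp_rot: [-3.14, 0.004, 0.646]
contact_force: [0.7, -0.1, -9.6]
opening: 0.423
```

Run:
```python
from h import *
go(520,-308,220,37.2)
```

```text
t 49.175 p [497.75 373.38 198.98] yaw 37.026322251505476 units [-9.82 13.93 -0.51] rot [-0.08  0.23 -0.17] q6 1.564260279584449
```

Call:
{"api": "move_arm", "payload": {
  "series": "1 0 0 -0.5 0 0 0; 1 -0.7 0.98 -0.03 0 0 0; 1 -0.7 0.98 -0.03 0 0 0; 1 -0.7 0.98 -0.03 0 0 0; 1 -0.7 0.98 -0.03 0 0 0; 1 -0.7 0.98 -0.03 0 0 0; 1 -0.7 0.98 -0.03 0 0 0; 1 -0.7 0.98 -0.03 0 0 0; 1 -0.7 0.98 -0.03 0 0 0; 1 -0.7 0.98 -0.03 0 0 0; 1 -0.7 0.98 -0.03 0 0 0; 1 -0.7 0.98 -0.03 0 0 0; 1 -0.7 0.98 0 0 0 0; 1 -0.6 0.9 0 0 0 0; 1 0 0 0 0 0 0; 1 0 0 0 0 0 0"
}}

```text
clock: 51.18
eef_pos: [501.6, -266.2, 214.6]
tcp_rot: [-3.121, 0.026, 0.648]
contact_force: [0.7, 0.3, -7.9]
opening: 0.413
```

Run:
```python
from h import *
go(520,-308,100,37.2)
```

```text
t 51.175 p [ 501.64 -266.17  214.56] yaw 37.124912102987956 units [-0.19  1.17  2.85] rot [-1.16  1.49 -0.09] q6 0.4490080896839803
```

Call:
{"api": "move_arm", "payload": {
  "series": "1 -0.1 0.6 0.5 -1.1 1.5 0; 1 -0.1 0.55 0.8 0 0 0; 1 0 0 0.8 0 0 0; 1 0 0 0.8 0 0 0; 1 0 0 0.4 0 0 0; 1 0 0 0 0 0 0; 1 0 0 0 0 0 0"
}}

```text
clock: 52.05
eef_pos: [523.2, -301.1, 77.9]
tcp_rot: [-3.138, -0.001, 0.655]
contact_force: [0.2, -0.2, -6.9]
opening: 0.42
```

Run:
```python
from h import *
go(520,-308,35,37.2)
```

```text
t 52.05 p [ 523.2  -301.09   77.91] yaw 37.50942184422627 units [-0.17  0.09  1.07] rot [-0.21 -0.06  0.31] q6 0.38794902853186974
```

Call:
{"api": "move_arm", "payload": {
  "series": "1 -0.1 0.05 0.4 -0.2 0 0.3; 1 0 0 0.4 0 0 0; 1 0 0 0.15 0 0 0; 1 0 0 0.1 0 0 0; 1 0 0 0 0 0 0"
}}

```text
clock: 52.68
eef_pos: [522.3, -306.2, 34.9]
tcp_rot: [3.138, -0.002, 0.649]
contact_force: [0.0, -0.8, -7.2]
opening: 0.414
```

Call:
{"api": "move_arm", "payload": {
  "series": "1 0 0 0.06 0 0 0; 1 0 0 0.06 0 0 0; 1 0 0 0 0 0 0"
}}

```text
clock: 53.05
eef_pos: [523.3, -306.7, 34.1]
tcp_rot: [3.137, -0.003, 0.649]
contact_force: [-0.2, 0.1, -8.3]
opening: 0.417
```

Stalled at 34, so it is on the floor. Release, rise and check.

Call:
{"api": "move_arm", "payload": {
  "series": "-0.5 0 0 0 0 0 0; -0.5 0 0 0 0 0 0; -0.5 0 0 0 0 0 0; -0.5 0 0 -0.5 0 0 0; -0.5 0 0 -1 0 0 0; -0.5 0 0 -1 0 0 0; -0.5 0 0 -1 0 0 0; -0.5 0 0 -1 0 0 0; -0.5 0 0 -1 0 0 0; -0.5 0 -1 0 0 0 0; -0.5 0 -1 0 0 0 0; -0.5 0 0 0 0 0 0; -0.5 0 0 0 0 0 0"
}}

```text
clock: 54.68
eef_pos: [475.3, -242.8, 276.0]
tcp_rot: [3.119, -0.011, 0.649]
contact_force: [0.6, 0.4, 0.0]
opening: 0.751
```

Run:
```python
from h import *
s=vision.grab_frame('scene'); cv2.imwrite('pics/end.png',s[:,:,::-1]); crop(s,150,110,320,200,2.5,'end2')
```

```text
(no output)
```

View pics/end2.png

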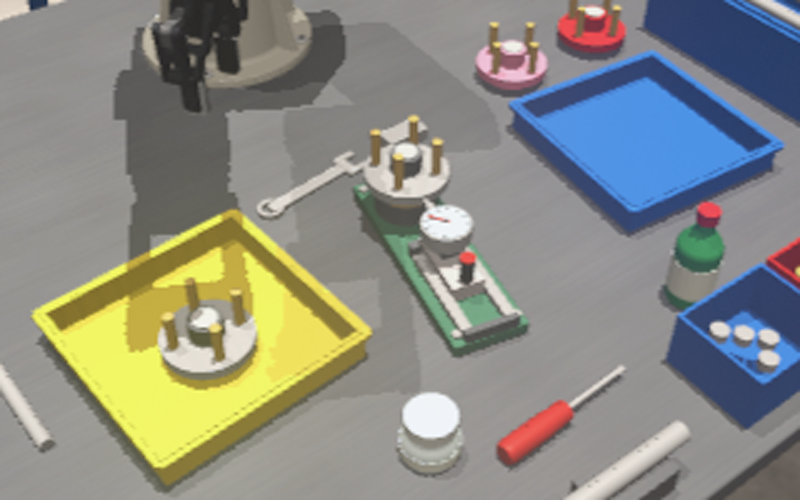

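The end view shows hub 2 upright mid-yellow tray (208,340), the bent hub seated (407,170), the blue tray empty and the bystanders in place. One last needle reading by code before handing in.

Run:
```python
from h import *
C=lambda u,v:(150+u/2.5,110+v/2.5)
print('hub2',at('scene',C(205,318),55))
a=at('scene',C(446,220),80);b=at('scene',C(427,216),80);d=b-a
print('pivot',a,'scene needle mm',np.mod(GA-np.arctan2(d[1],d[0]),2*np.pi)/.4)
try: needle2()
except Exception as e: print(e)
```

```text
hub2 [ 522.77 -308.37   55.  ]
pivot [570.14 -36.73  80.  ] scene needle mm 5.724002589555693
n 28 maxr 20.326362628114953 line mm 5.87
```

```bash
python3 -c "
from rig import r
print(r.sign_off())"
```

```text
the job is handed in; nothing more can be done
None
```

I finished the job and handed it in; the hand-in gave no verdict.

**Bent hub:** There were two hubs. The first one I gauged was the bent one. It read 2.74 mm and 4.36 mm in a 41° turn, and 5.90 mm near its high spot. It is seated on the spindle with the high spot on the plunger.

**Indicator carriage:** My first push home ended short, and the dial then read only about 5.47 mm at the high spot. I pushed it again until it pressed on the front stop with about 20 N.

**Other hub:** It stands upright near the middle of the yellow tray, at about (523, -308) mm. I did not put this one on the gauge.

**Last checks:**
- **Dial:** The wrist camera read 5.87 mm; 5.7 mm is needed. A rough reading from the far scene camera gave 5.72 mm, so the margin is small.
- **Scene:** The final picture shows the blue tray empty and the look-alikes, bottle, jar and rod untouched.

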